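# Unhook the biscuit cup, stand it on the scale and put a lid on it

### The job

Get the cup of biscuits ready to be weighed and packed: lift the blue cup up and off the rail it hangs on, keep it upright, and set it down gently in the middle of the scale's steel pan. Then take the top lid from the spring-loaded lid holder and seat it in the mouth of the cup so that it lies flat on the rim. Leave the yellow cup hanging on its rail, the other lids in the holder, and the things lying around where they are.

Things in the scene. Friction and masses are not known exactly. Their poses are not given: they have to be found in the camera images.
- biscuit_cup: Blue straight plastic cup with small biscuits in it, 0.2 kg. Outside diameter 56 mm, height 80, wall 3; biscuits reach up to 57. Origin: centre of its underside; z up its axis. It hangs on the rail by a steel bracket on its +x side, at either of two places, underside 93 mm and rim 173 mm above the table. Its +y and -y sides and the space above are free for fingers.
- empty_cup: Yellow cup, empty, otherwise the same in shape and frame as the blue cup; it hangs on the same rail about 120 mm beside it (centre to centre). Not to be disturbed.
- rail_stand: Fixed steel stand, green base plate 110 x 300 x 12 mm. Origin: centre of its underside; y runs along its bars. The cups hang on its -x side, axes 40 mm in front of the origin, turned as the stand is. Upper bar 10 mm thick, centre 150 mm up at x = 0; lower bar at 107 mm, on which the cup walls lean. End posts at y = +-140 mm, 12 mm thick, 171 mm high.
- scale: Fixed bench scale, 235 (x) x 190 (y) x 64 mm. Origin: centre of its underside. The keys are at its -x end, the flat steel pan at the +x part.
- pan_center (a point): Middle of the scale's flat steel pan, on its upper surface, 60 mm above the table; the pan measures 158 (x) x 178 (y) mm and carries firmly (it does not give way).
- lid_holder: Fixed lid holder: grey drum 92 mm across and 40 mm high, with four thin upright guide rods (tops 127 mm above the table, on a circle of 36 mm radius) round a stack of three lids. Origin: centre of its underside, z up, on the stack's axis.
- lid_lift (a joint): The holder's sprung platform under the lids, m. 0 with three lids, grows as it rises; each lid taken off lets it rise by 0.025 (the spring, 24 N/m, gives way softly by up to 12 mm below 0 when pressed), so that the next lid comes up to the same height.
- top_lid: Top one of three equal white lids, 60 g. Origin: centre of its lower edge (107 mm above the table at the start), z up. From there: hollow collar 43 mm across from 0 to 20 mm (39 at its lower edge), flange 62 mm across from 20 to 25, round red knob 16 mm across from 25 to 43. Seated, the collar is in the cup's mouth (50 mm wide, about 3 mm play all round) and the flange lies on the rim.
- mid_lid: The second lid, the same shape, 25 mm below the top one; it rises by 25 mm when the top lid is taken. It stays in the holder.
- low_lid: The lowest lid, the same shape, on the platform. It stays in the holder.
- cup_seat (a point): Point on the axis of the blue cup, 60 mm above its underside (20 mm below its rim): where the lid's origin lies when the lid is seated.
- bun: Loose bun, 133 x 146 x 70 mm, in front of the rail stand; a bystander. Origin: centre of its underside.
- pen: Loose red and white marker pen, 17 x 135 x 16 mm; a bystander. Origin: centre of its underside.
- cup_hook (a point): Underside of the blue cup's bracket strap where it rests on the rail's upper bar (38 mm from the cup's axis, 62 mm above its underside). The strap, 24 mm wide, ends in a tongue 48 mm from the axis that reaches 18 mm down behind the bar: the cup must go straight up at least 25 mm before it can move sideways.
Mind the look-alikes: they are no part of the job. What is shaped like the mid_lid but pink is not meant.

How it is judged:
On the way, in this order (a step that is already met when the one before it is completed fails the run):
1. the blue cup has been lifted off the rail, upright: it is at least 30 mm higher than it hung (z of biscuit_cup in the frame of rail_stand above 0.123 m and angle between biscuit_cup's own z axis and vertical below 0.35 rad), for 0.1 s.
2. the blue cup stands upright on the scale's pan, released and at rest, within 40 mm of the pan's middle (horizontal distance between biscuit_cup and pan_center below 0.04 m and z of biscuit_cup in the frame of pan_center between -0.006 and 0.006 m and angle between biscuit_cup's own z axis and vertical below 0.1 rad and linear speed of biscuit_cup below 0.02 m/s and contact force between the fingers and biscuit_cup below 0.1 N), for 0.2 s.
3. the top lid has been taken up out of the holder, the next one has risen and the other two lids are still in it (z of top_lid in the frame of lid_holder above 0.135 m and value of joint lid_lift between 0.018 and 0.034 m), for 0.1 s.
At the end, for the whole second after the job is handed in: Blue cup upright (0.1 rad) on the pan, within 40 mm of its middle; the former top lid seated in its mouth (within 7 mm, flat to 0.08 rad); the other two lids in the holder, risen by one lid (platform 18-34 mm up); yellow cup still hanging (within 20 mm); cup and lid at rest (horizontal distance between biscuit_cup and pan_center below 0.04 m and z of biscuit_cup in the frame of pan_center between -0.006 and 0.006 m and angle between biscuit_cup's own z axis and vertical below 0.1 rad and distance between top_lid and cup_seat below 0.007 m and angle between the z axis of top_lid and the z axis of biscuit_cup, either way round below 0.08 rad and value of joint lid_lift between 0.018 and 0.034 m and horizontal distance between each of mid_lid, low_lid and lid_holder below 0.01 m and distance of empty_cup from where it was at the start of the episode below 0.02 m and linear speed of each of biscuit_cup, top_lid below 0.02 m/s); the robot touches nothing.
It fails at once if the blue cup is tipped by more than 0.6 rad, which would spill the biscuits (angle between biscuit_cup's own z axis and vertical above 0.6 rad).
It fails at once if the blue cup is dropped or banged onto the scale (more than 45 N) (contact force between biscuit_cup and scale above 45 N).
It fails at once if the yellow cup is moved by more than 30 mm (distance of empty_cup from where it was at the start of the episode above 0.03 m).
It fails at once if the bun or the pen is moved by more than 30 mm (distance of any of bun, pen from where it was at the start of the episode above 0.03 m).
It also fails if it takes over 64 s, if anything falls off the work surface, if the arm or the gripper's body presses on something with over 40 N, if the wrist force passes 120 N, or if a joint passes its speed limit or range.

### The arm

A 6-joint arm with a two-finger parallel gripper is mounted at the origin on a cart in front of the work surface, level with it; the furniture and walls round the work are solid. World frame = base frame: x ahead of the robot, y to its left, z up, the work surface at z = 0. Lengths are in m, angles in rad, forces in N, time in s.
With the tool pointing down it reaches from about 0.275 to 0.725 m from the base axis. Payload 5.6 kg.
Tool frame: the origin (TCP) lies midway between the tips of the shut fingers; the grasp point (between the pads) lies 19 mm behind it; z points along the fingers, y is the direction in which the jaws open and shut (so a half turn about z gives the same grasp; the last joint's range is limited). The gripper opens to 85 mm and grips with 20 to 120 N. Pads are 22 mm wide; open, the fingers measure 114 mm over their backs; the gripper's body (76 mm by 85 mm) begins 54 mm behind the grasp point. The pads swing forward as they close: fully open they stand 13 mm farther back than shut.
Start: joints at [1.474, 0.255, 0.108, 0, -1.424, -0.285], TCP at [0.205, 0.51, 0.231] pointing down, gripper open.
Joint ranges: [-2.95, 2.95], [-1.21, 1.97], [-1.09, 1.5], [-2.87, 1.71], [-2.94, -0.07], [-3.05, 3.05]. Speed limits (rad/s): [2.57, 2.57, 3.14, 3.14, 3.14, 3.14].

### API

Orientations are given as a rotation vector (axis times angle).
In Python, from rig import * gives the robot as it stands.
- The arm moves only by the tool servo_tool, never from a script. Its argument "moves" is a list of rows, each a list of 7 numbers: the shift along the tool's x, y, z in m, then the turn, a rotation vector about the tool's x, y, z in units of 5 degrees (1.0 is 5 degrees), then the opening, from 0 (shut) to 1 (fully open). A call has 1 to 5 rows; each row shifts and turns the commanded pose from where the row before left it, along the tool's axes as they then stand; what a row does not reach is not made up. A row lasts 1/12 s, in which the tool goes at most 41.7 mm and 7.16 degrees, less where a joint would pass 70% of its speed; a pose out of reach is approached as far as the arm can. A call with a gripper value outside its range is refused whole. The fingers move at their own pace and stop on an object; "squeeze" is the grip in N (left out, the last holds). Time passes only in rows, so rows that do not move let the fingers close. It gives the time, the measured TCP pose, the force and the opening at its end, in the units of the state.
- read_state(): the state, without advancing time (a new reading comes with each control period).
- grab_frame(name): name is "scene" or "top"; returns a dict with "img" (480x640x3 uint8, red, green, blue), "camera_matrix" (3x3 intrinsics, pixels), "dist_coeffs" ([k1, k2, p1, p2, k3] as OpenCV has them; the pictures are not rectified), "R" (3x3) and "t" (3): a world point X has camera coordinates R X + t. Camera axes: x right, y down, z forward; pixel columns grow to the right and rows downward; lengths in m; the calibration is good to about 2 mm. A picture is of the moment at which its call begins. There is no depth.
- job_done(): hands the job in, once; it reports no verdict.
The state is a dict: "time_s": time; "joints": joint angles; "qd": joint speeds; "effort": joint torques, N m; "tcp_pos": TCP position; "tcp_rot": TCP orientation; "ft_force": force on the tool from outside, world axes, zero at the start; "ft_torque": the same for the moment, N m; "width": finger opening in m.
Only numpy, scipy, OpenCV 4.12 (cv2) and the standard library are available. Lean on these libraries where they do the work, as an engineer would, in place of code of your own. Each camera call takes 0.05 s, during which the arm holds its last target.

## Working session

There is one attempt and no reset: what is moved stays moved. The work goes in short steps, Python scripts to look and compute and a tool call to move; the robot and the scene stay as the last step left them, time stands still between calls to the robot, and variables do not carry over. Pictures are saved under pics/ and viewed, and the job is handed in when it is done.

Besides the shell and the picture viewer there is one more tool, called by a JSON object that holds its "api" and its "payload". servo_tool: Moves the arm, as the interface text tells. Its arguments: {"type":"object","properties":{"moves":{"type":"array","items":{"type":"array","items":{"type":"number"}}},"squeeze":{"type":"number"}},"required":["moves"]}

```bash
ls; mkdir -p pics; python3 - <<'E'
from rig import *
import cv2, numpy as np
print(read_state())
for n in("scene","top"):
    f=grab_frame(n); cv2.imwrite(f"pics/{n}0.png",f["img"][:,:,::-1]); print(n,f["camera_matrix"],f["dist_coeffs"],f["R"],f["t"])
E
```

```text
pics
{'time_s': 0.0, 'joints': array([ 1.47359197e+00,  2.55756516e-01,  1.07021912e-01, -4.87769063e-04,
       -1.42389618e+00, -2.84565136e-01]), 'qd': array([-0.00041168,  0.00035344,  0.00075973, -0.00245058,  0.00081134,
        0.00122793]), 'effort': array([-1.16240495e-03, -3.86631703e+01,  2.37939423e+01,  5.36491647e+00,
       -6.22852545e-03, -1.01860783e-05]), 'tcp_pos': array([0.20468452, 0.50996729, 0.23039566]), 'tcp_rot': array([ 3.08267216e+00, -5.95802615e-01, -4.84668360e-04]), 'ft_force': array([ 0.2998768 ,  0.93320451, -0.15874866]), 'ft_torque': array([-0.01079939,  0.03833387, -0.0230482 ]), 'width': 0.08539883034614858}
scene [[605.29867765   0.         311.10400489]
 [  0.         605.29867765 241.82679953]
 [  0.           0.           1.        ]] [-0.15312386  0.          0.          0.          0.        ] [[-0.75504976 -0.65554729 -0.01255443]
 [-0.24312127  0.29770344 -0.92318184]
 [ 0.60892685 -0.69399597 -0.3841584 ]] [0.39255782 0.2339322  1.33317766]
top [[582.98207877   0.         322.09957364]
 [  0.         582.98207877 238.06904185]
 [  0.           0.           1.        ]] [0.05224642 0.         0.         0.         0.        ] [[-0.0022454  -0.99993591 -0.01109639]
 [-0.9954003   0.00329772 -0.09574642]
 [ 0.09577688  0.01083036 -0.99534391]] [0.04088027 0.49752742 1.39716923]
```

View pics/scene0.png

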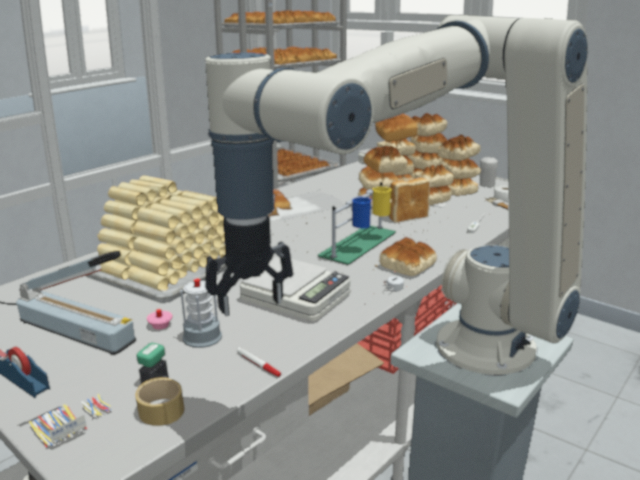

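View pics/top0.png

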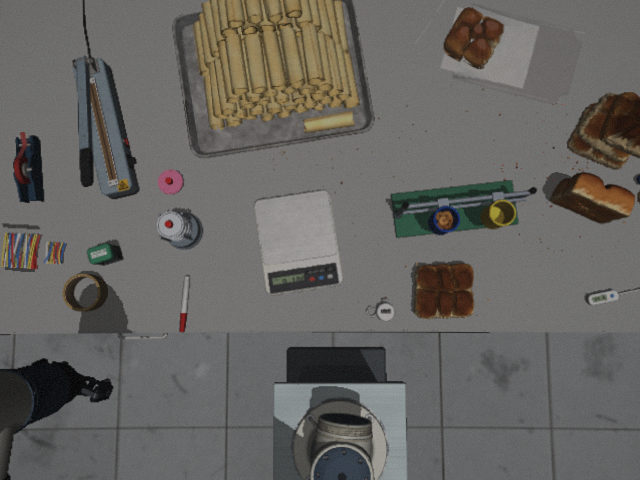

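The top view shows the blue cup at (445,219), the yellow cup at (500,212), the scale at (300,240), the holder with its white, red-knobbed lid at (172,226), the pink look-alike at (171,181), the pen at (184,303) and the bun at (444,290). Next I'll take close crops.

```bash
cat > h.py <<'E'
from rig import *
import cv2, numpy as np
def und(f,p):
    return cv2.undistortPoints(np.array(p,float).reshape(-1,1,2),f["camera_matrix"],f["dist_coeffs"]).reshape(-1,2)
def ray(f,p):
    q=und(f,[p])[0]; R=np.array(f["R"]);t=np.array(f["t"])
    return -R.T@t, R.T@np.array([q[0],q[1],1.])
def onz(f,p,z):
    c,d=ray(f,p); return c+d*(z-c[2])/d[2]
def tri(f1,p1,f2,p2):
    c1,d1=ray(f1,p1);c2,d2=ray(f2,p2)
    s=np.linalg.lstsq(np.c_[d1,-d2],c2-c1,rcond=None)[0]
    a=c1+d1*s[0];b=c2+d2*s[1]
    return (a+b)/2,np.linalg.norm(a-b)
def proj(f,X):
    return cv2.projectPoints(np.array(X,float).reshape(-1,1,3),cv2.Rodrigues(np.array(f["R"]))[0],np.array(f["t"]),f["camera_matrix"],f["dist_coeffs"])[0].reshape(-1,2)
def crop(f,x0,y0,x1,y1,s,name):
    cv2.imwrite(name,cv2.resize(f["img"][y0:y1,x0:x1,::-1],None,fx=s,fy=s,interpolation=cv2.INTER_CUBIC))
E
python3 - <<'E'
from h import *
T=grab_frame("top");S=grab_frame("scene")
a=[]
for f,b in((T,(380,170,550,250)),(T,(140,160,220,260)),(S,(310,170,430,270)),(S,(130,260,240,360))):
    x0,y0,x1,y1=b; im=f["img"][y0:y1,x0:x1,::-1]; a.append(cv2.resize(im,(400,int(400*im.shape[0]/im.shape[1])) if im.shape[1]>=im.shape[0] else (int(300*im.shape[1]/im.shape[0]),300),interpolation=cv2.INTER_CUBIC))
o=np.zeros((760,800,3),np.uint8)
pos=[(0,0),(400,0),(0,310),(400,340)]
for i,p in zip(a,pos):
    hh=min(i.shape[0],600-p[1]);ww=min(i.shape[1],800-p[0]); o[p[1]:p[1]+hh,p[0]:p[0]+ww]=i[:hh,:ww]
cv2.imwrite("pics/crops1.png",o[:600])
for n,f in(("T",T),("S",S)):
    hsv=cv2.cvtColor(f["img"],cv2.COLOR_RGB2HSV)
    for c,lo,hi in(("blue",(108,120,50),(125,255,255)),("yel",(24,150,80),(32,255,255)),("red",(172,120,60),(180,255,255)),("red0",(0,170,60),(5,255,255)),("pink",(160,60,100),(175,255,255)),("green",(65,60,40),(90,255,255))):
        m=cv2.inRange(hsv,lo,hi); k,l,st,ce=cv2.connectedComponentsWithStats(m)
        for i in range(1,k):
            if st[i,4]>15: print(n,c,st[i],ce[i].round(1))
E
```

```text
T blue [433 206  27  27 172] [445.6 218.8]
T blue [  9 234   2  34  38] [  9.3 250.2]
T blue [ 61 243   5  19  26] [ 62.4 251.2]
T yel [489 200  27  26 243] [498.9 212.6]
T red [165 177   8   7  17] [167.4 179.2]
T red [182 314   5   9  18] [183.9 317.7]
T red0 [ 14 160   9  22  69] [ 17.4 171.1]
T red0 [166 178   6   6  23] [168.3 180.3]
T red0 [165 221   7   6  30] [168.  223.5]
T red0 [ 31 253   5  16  46] [ 33.5 260.8]
T red0 [180 314   6  18  51] [182.1 322.7]
T pink [158 169  25  25 449] [170.  181.4]
T green [ 391  181  123   31 1342] [450.1 192.7]
T green [476 200  16   2  17] [483.8 200.6]
T green [455 205  32  26 495] [469.6 217.9]
T green [394 211  41  26 745] [412.5 224.3]
T green [512 216   6   8  24] [515.3 220.8]
T green [ 87 243  26  21 298] [100.4 253.5]
S blue [353 198  17  29 468] [360.9 211.9]
S yel [374 187  17  28 422] [381.5 200.8]
S red0 [195 280   4   6  18] [196.8 282.3]
S red0 [264 365  15  10  51] [271.  369.6]
S pink [147 311  25  18 299] [159.4 319.7]
S green [ 319  226   76   38 1249] [357.2 244.1]
S green [137 344  27  24 376] [150.7 356.5]
```

View pics/crops1.png

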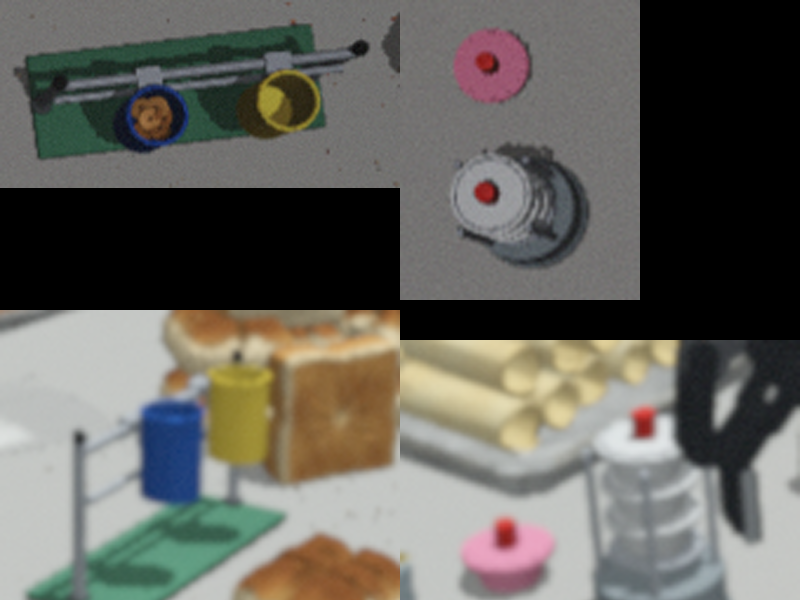

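The crops show the blue cup with biscuits, its bracket away from the robot. The top white lid has its red knob at about (168,223) in the top view and (197,282) in the scene view. The pink lid lies loose on the table and I'm ignoring it. Now to measure.

```bash
python3 - <<'E'
from h import *
T=grab_frame("top");S=grab_frame("scene")
np.set_printoptions(precision=4,suppress=True)
hT=cv2.cvtColor(T["img"],cv2.COLOR_RGB2HSV)
# stand plate
m=cv2.inRange(hT,(60,50,30),(92,255,255)); m[:,:380]=0; m[:,530:]=0; m[:170]=0;m[245:]=0
pts=np.argwhere(m)[:,::-1]
P=np.array([onz(T,p,0.012)[:2] for p in pts.astype(float)])
r=cv2.minAreaRect((P*1000).astype(np.float32)); print("plate",r)
# knob
print("knob",tri(T,(168.0,223.5),S,(196.8,282.3)))
print("rim",tri(T,(446.8,218.5),S,(361.6,199.4)))
print("rim z.173",onz(T,(446.8,218.5),.173), "knob z.14",onz(T,(168.,223.5),.145),"flange",onz(T,(170,225),.132))
# blue ring: circle fit of bright rim
# scale pan
g=T["img"].astype(int).min(2); mm=((g>150)*255).astype(np.uint8); mm[:180]=0;mm[300:]=0;mm[:,:245]=0;mm[:,350:]=0
k,l,st,ce=cv2.connectedComponentsWithStats(mm); i=1+st[1:,4].argmax(); print(st[i],ce[i])
pp=np.argwhere(l==i)[:,::-1].astype(float)
for z in(.06,):
    P=np.array([onz(T,p,z)[:2] for p in pp]); r=cv2.minAreaRect((P*1000).astype(np.float32)); print("pan",z,r,P.mean(0))
crop(T,240,180,360,300,5,"pics/pan.png")
crop(T,415,190,475,240,12,"pics/blue.png")
# wall heights etc
crop(S,330,180,410,240,10,"pics/blueS.png")
E
```

```text
plate ((570.6797485351562, -284.0610046386719), (108.72230529785156, 298.9054870605469), 6.316090106964111)
knob (array([0.52  , 0.3827, 0.143 ]), np.float64(0.00029590264438804565))
rim (array([ 0.5256, -0.2336,  0.1727]), np.float64(0.0009275767611764944))
rim z.173 [ 0.5252 -0.2338  0.173 ] knob z.14 [0.5198 0.3823 0.145 ] flange [0.518  0.3813 0.132 ]
[264 254  78  29 487] [304.0698 264.2423]
pan 0.06 ((418.7984313964844, 86.54598999023438), (61.78485870361328, 179.71676635742188), 4.407547473907471) [0.4321 0.0819]
```

View pics/pan.png

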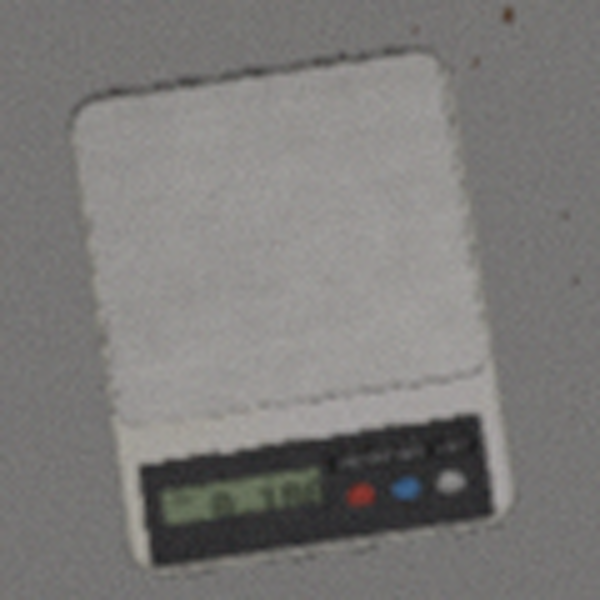

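View pics/blue.png

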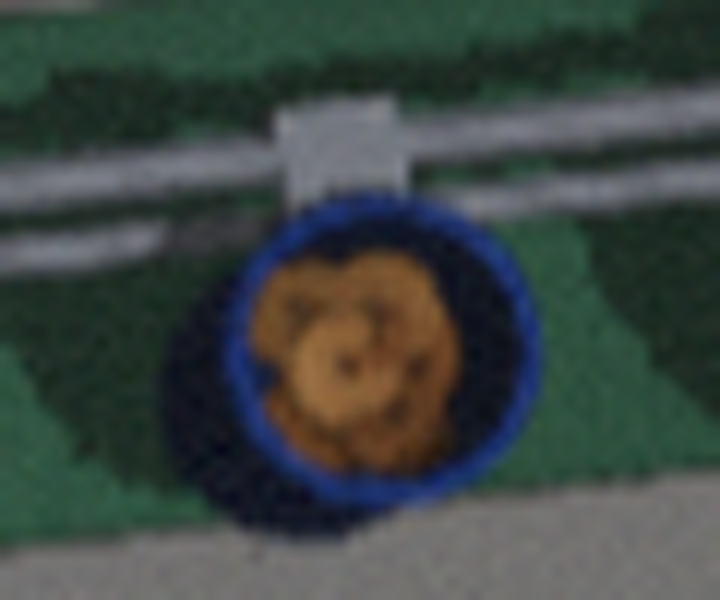

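View pics/blueS.png

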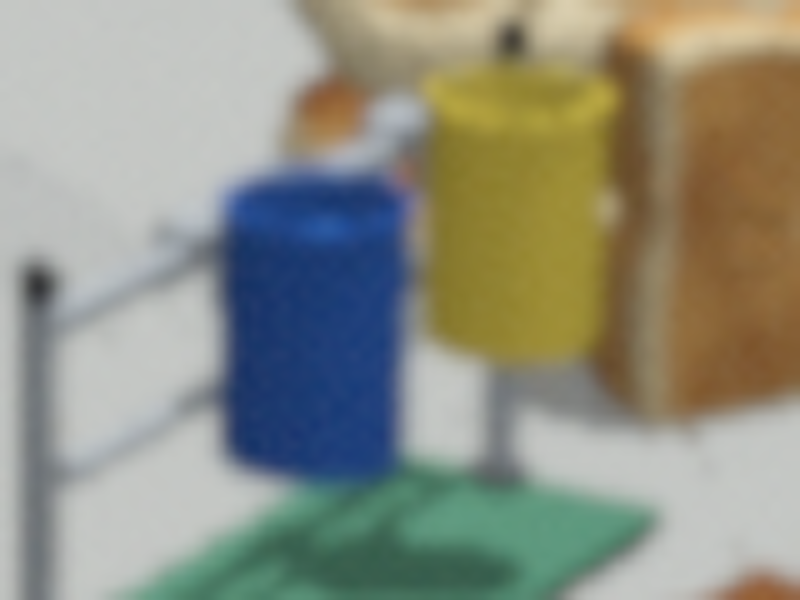

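```bash
cat >> h.py <<'E'
from scipy.spatial.transform import Rotation as Ro
def go(target):
    s=read_state(); R=Ro.from_rotvec(s["tcp_rot"]).as_matrix(); d=R.T@(np.array(target)-s["tcp_pos"])
    print("t %.2f"%s["time_s"],"tcp",s["tcp_pos"].round(4),"x-axis",R[:,0].round(3),"z",R[:,2].round(3),"q",s["joints"].round(2),"w %.4f"%s["width"],"F",s["ft_force"].round(1)); print("need tool shift",d.round(4))
E
python3 - <<'E'
from h import *
T=grab_frame("top")
c=np.array([(75,100),(440,55),(490,370),(115,425)])/5-.4+[240,180]
q=np.array([onz(T,p,.06)[:2] for p in c]);print(q,q.mean(0),np.linalg.norm(np.roll(q,-1,0)-q,axis=1))
E
```

```text
[[0.58716684 0.20037611]
 [0.60829304 0.02568378]
 [0.45709863 0.00246596]
 [0.43156665 0.18008385]] [0.52103129 0.10215242] [0.17596513 0.15296671 0.17944358 0.1569178 ]
```

{"api": "servo_tool", "payload": {"moves": [[0,0,-0.018,0,0,-1.4,1],[0,0,-0.018,0,0,-1.4,1],[0,0,-0.018,0,0,-1.4,1],[0,0,-0.018,0,0,-1.44,1]]}}

```text
time_s: 0.68
tcp_pos: [0.2049, 0.5102, 0.3041]
tcp_rot: [3.136, 0.182, 0.0]
ft_force: [0.4, 0.3, -0.3]
width: 0.0855
```

```bash
python3 -c "
from h import *
go((.525,-.2335,.30))"
```

```text
t 0.68 tcp [0.2049 0.5102 0.3041] x-axis [0.993 0.115 0.   ] z [ 0. -0. -1.] q [ 1.47  0.25  0.28  0.   -1.6   0.21] w 0.0855 F [ 0.4  0.3 -0.3]
need tool shift [0.2321 0.7757 0.0042]
```

{"api": "servo_tool", "payload": {"moves": [[0.0105,0.035,0,0,0,0,1],[0.0105,0.035,0,0,0,0,1],[0.0105,0.035,0,0,0,0,1],[0.0105,0.035,0,0,0,0,1],[0.0105,0.035,0,0,0,0,1]]}}

```text
time_s: 1.1
tcp_pos: [0.2765, 0.3405, 0.3033]
tcp_rot: [-3.137, -0.173, -0.0]
ft_force: [0.6, 0.1, -0.1]
width: 0.0852
```

{"api": "servo_tool", "payload": {"moves": [[0.0105,0.035,0,0,0,0,1],[0.0105,0.035,0,0,0,0,1],[0.0105,0.035,0,0,0,0,1],[0.0105,0.035,0,0,0,0,1],[0.0105,0.035,0,0,0,0,1]]}}

```text
time_s: 1.52
tcp_pos: [0.3477, 0.1723, 0.3036]
tcp_rot: [-3.136, -0.173, -0.001]
ft_force: [2.1, 0.4, -0.0]
width: 0.0859
```

{"api": "servo_tool", "payload": {"moves": [[0.0105,0.035,0,0,0,0,1],[0.0105,0.035,0,0,0,0,1],[0.0105,0.035,0,0,0,0,1],[0.0105,0.035,0,0,0,0,1],[0.0105,0.035,0,0,0,0,1]]}}

```text
time_s: 1.93
tcp_pos: [0.4192, 0.0039, 0.3036]
tcp_rot: [-3.136, -0.172, -0.001]
ft_force: [1.1, 0.8, 0.7]
width: 0.0852
```

{"api": "servo_tool", "payload": {"moves": [[0.0105,0.035,0,0,0,0,1],[0.0105,0.035,0,0,0,0,1],[0.0105,0.03,0,0,0,0,1],[0.0105,0.02,0,0,0,0,1],[0,0,0,0,0,0,1]]}}

```text
time_s: 2.35
tcp_pos: [0.4749, -0.1119, 0.3021]
tcp_rot: [3.136, 0.166, -0.003]
ft_force: [-0.3, 0.8, -0.5]
width: 0.0847
```

```bash
python3 -c "
from h import *
go((.525,-.2335,.30))
T=grab_frame('top');S=grab_frame('scene')
crop(T,380,150,540,270,5,'pics/t1.png')
crop(S,280,110,440,230,5,'pics/s1.png')
"
```

```text
t 2.35 tcp [ 0.4749 -0.1119  0.3021] x-axis [ 0.994  0.106 -0.002] z [-0.002 -0.001 -1.   ] q [ 0.09  0.12  0.12  0.   -1.57  1.59] w 0.0847 F [-0.3  0.8 -0.5]
need tool shift [0.037  0.1262 0.0021]
```

View pics/s1.png

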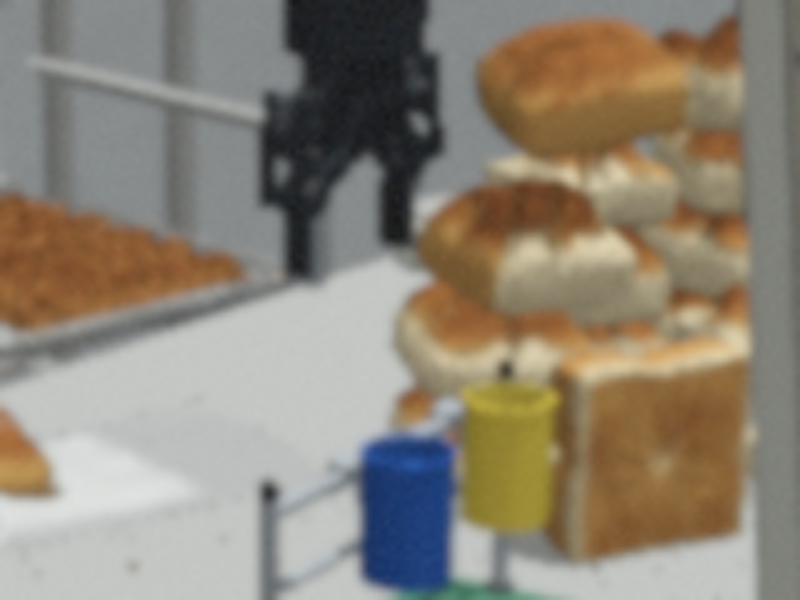

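The gripper is open and high, clear of the blue cup in the scene crop. I'll continue until it is above the cup.

{"api": "servo_tool", "payload": {"moves": [[0.0095,0.032,0,0,0,0,1],[0.0095,0.032,0,0,0,0,1],[0.0095,0.032,0,0,0,0,1],[0.0085,0.03,0.002,0,0,0,1],[0,0,0,0,0,0,1]]}}

```text
time_s: 2.87
tcp_pos: [0.5251, -0.2326, 0.2995]
tcp_rot: [-3.137, -0.169, 0.004]
ft_force: [-0.4, 1.1, -2.4]
width: 0.0851
```

{"api": "servo_tool", "payload": {"moves": [[0,0,0,0,0,0,1],[0,0,0,0,0,0,1]]}}

```text
time_s: 3.03
tcp_pos: [0.5243, -0.2292, 0.3016]
tcp_rot: [-3.137, -0.173, -0.001]
ft_force: [-0.0, 0.9, 0.1]
width: 0.0853
```

```bash
python3 -c "
from h import *
go((.525,-.2335,.126))
T=grab_frame('top')
crop(T,380,150,540,270,5,'pics/t2.png')
"
```

```text
t 3.03 tcp [ 0.5243 -0.2292  0.3016] x-axis [0.994 0.11  0.   ] z [ 0.  0. -1.] q [-0.14  0.29  0.34 -0.   -1.61  1.82] w 0.0853 F [-0.   0.9  0.1]
need tool shift [1.000e-04 4.400e-03 1.756e-01]
```

View pics/t2.png

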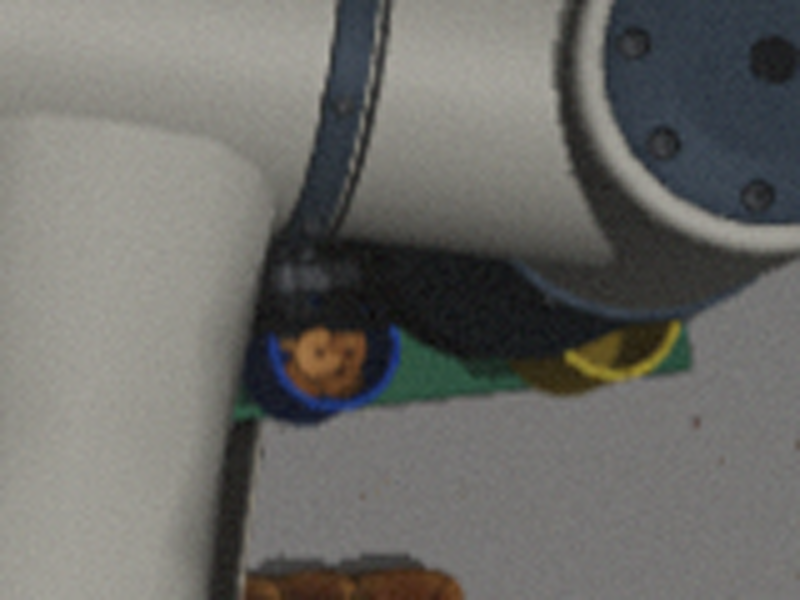

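{"api": "servo_tool", "payload": {"moves": [[0,0.0045,0.02,0,0,0,1],[0,0,0.03,0,0,0,1],[0,0,0.03,0,0,0,1],[0,0,0.02,0,0,0,1],[0,0,0,0,0,0,1]]}}

```text
time_s: 3.5
tcp_pos: [0.5224, -0.2321, 0.1973]
tcp_rot: [-3.133, -0.174, 0.011]
ft_force: [-0.9, 0.7, -1.4]
width: 0.0854
```

```bash
python3 -c "
from h import *
go((.525,-.2335,.126))
S=grab_frame('scene')
crop(S,310,130,430,220,6,'pics/s2.png')
"
```

```text
t 3.50 tcp [ 0.5224 -0.2321  0.1973] x-axis [ 0.994  0.111 -0.007] z [-0.007  0.003 -1.   ] q [-0.15  0.32  0.11 -0.   -1.37  1.83] w 0.0854 F [-0.9  0.7 -1.4]
need tool shift [0.0029 0.0019 0.0713]
```

View pics/s2.png

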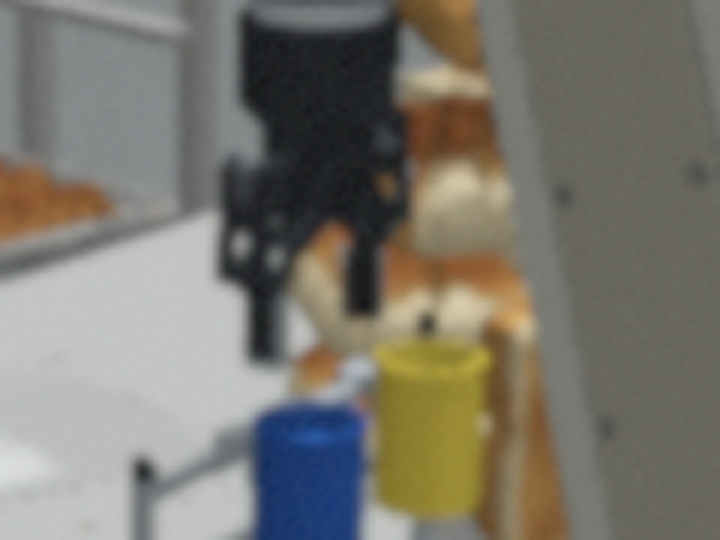

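The fingers straddle the cup's axis, with the far finger on the yellow cup's side and clear of it.

{"api": "servo_tool", "payload": {"moves": [[0,0,0.02,0,0,0,1],[0,0,0.02,0,0,0,1],[0,0,0.02,0,0,0,1],[0,0,0.014,0,0,0,1],[0,0,0,0,0,0,1]]}}

```text
time_s: 3.97
tcp_pos: [0.5244, -0.2336, 0.1267]
tcp_rot: [-3.136, -0.174, 0.003]
ft_force: [0.2, 0.9, -0.6]
width: 0.0857
```

{"api": "servo_tool", "payload": {"moves": [[0,0,0,0,0,0,1],[0,0,0,0,0,0,1],[0,0,0,0,0,0,1]]}}

```text
time_s: 4.22
tcp_pos: [0.5262, -0.2347, 0.1296]
tcp_rot: [3.135, 0.173, 0.006]
ft_force: [-0.4, 0.7, 0.2]
width: 0.0854
```

```bash
python3 -c "
from h import *
go((.525,-.2335,.126))
S=grab_frame('scene')
crop(S,310,130,430,220,6,'pics/s3.png')
"
```

```text
t 4.22 tcp [ 0.5262 -0.2347  0.1296] x-axis [0.994 0.11  0.004] z [ 0.004 -0.001 -1.   ] q [-0.15  0.35 -0.02  0.   -1.2   1.83] w 0.0854 F [-0.4  0.7  0.2]
need tool shift [-0.001  -0.0014  0.0036]
```

View pics/s3.png

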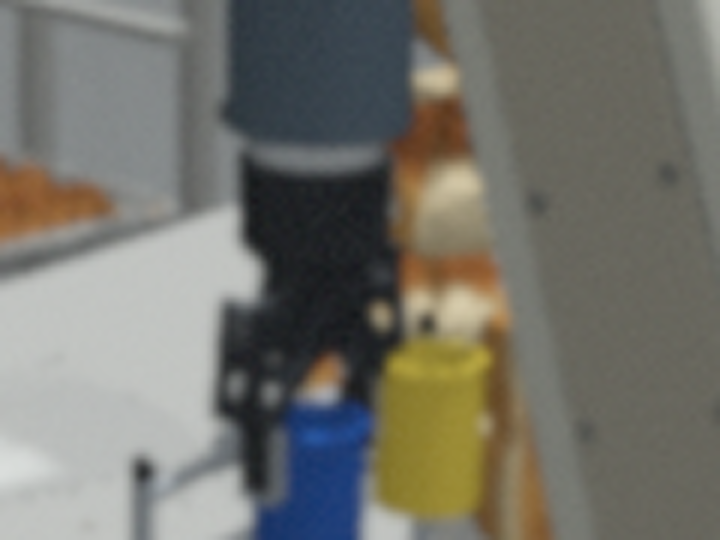

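The fingers are on both sides of the blue cup and clear of the yellow one, so I'll close.

{"api": "servo_tool", "payload": {"moves": [[0,0,0,0,0,0,0.6],[0,0,0,0,0,0,0.5],[0,0,0,0,0,0,0.4],[0,0,0,0,0,0,0.3],[0,0,0,0,0,0,0.3]], "squeeze": 40}}

```text
time_s: 4.68
tcp_pos: [0.5249, -0.2346, 0.1278]
tcp_rot: [3.137, 0.172, 0.001]
ft_force: [-1.9, 1.9, 4.4]
width: 0.0542
```

{"api": "servo_tool", "payload": {"moves": [[0,0,0,0,0,0,0.3],[0,0,0,0,0,0,0.3],[0,0,0,0,0,0,0.3]]}}

```text
time_s: 4.93
tcp_pos: [0.5249, -0.2346, 0.1277]
tcp_rot: [3.137, 0.172, 0.001]
ft_force: [-2.2, 2.0, 5.3]
width: 0.0544
```

```bash
python3 -c "
from h import *
go((.525,-.2335,.19))"
```

```text
t 4.93 tcp [ 0.5249 -0.2346  0.1277] x-axis [0.994 0.11  0.   ] z [ 0. -0. -1.] q [-0.15  0.35 -0.02  0.   -1.2   1.83] w 0.0544 F [-2.2  2.   5.3]
need tool shift [ 0.0002 -0.0011 -0.0623]
```

Gripped at about 54 mm. Now a slow, straight lift.

{"api": "servo_tool", "payload": {"moves": [[0,0,-0.006,0,0,0,0.3],[0,0,-0.01,0,0,0,0.3],[0,0,-0.014,0,0,0,0.3],[0,0,-0.014,0,0,0,0.3],[0,0,-0.014,0,0,0,0.3]]}}

```text
time_s: 5.35
tcp_pos: [0.5244, -0.2346, 0.1861]
tcp_rot: [-3.137, -0.172, 0.002]
ft_force: [0.3, 0.2, -0.5]
width: 0.0542
```

{"api": "servo_tool", "payload": {"moves": [[0,0,-0.014,0,0,0,0.3],[0,0,-0.01,0,0,0,0.3],[0,0,0,0,0,0,0.3],[0,0,0,0,0,0,0.3]]}}

```text
time_s: 5.68
tcp_pos: [0.5249, -0.2345, 0.2094]
tcp_rot: [-3.137, -0.172, -0.001]
ft_force: [0.7, 0.9, -1.8]
width: 0.0543
```

```bash
python3 -c "
from h import *
go((.521,.102,.205))
S=grab_frame('scene')
crop(S,310,130,430,220,6,'pics/s4.png')
"
```

```text
t 5.68 tcp [ 0.5249 -0.2345  0.2094] x-axis [0.994 0.109 0.   ] z [ 0.  0. -1.] q [-0.15  0.31  0.13 -0.   -1.39  1.83] w 0.0543 F [ 0.7  0.9 -1.8]
need tool shift [ 0.0329 -0.3349  0.0045]
```

View pics/s4.png

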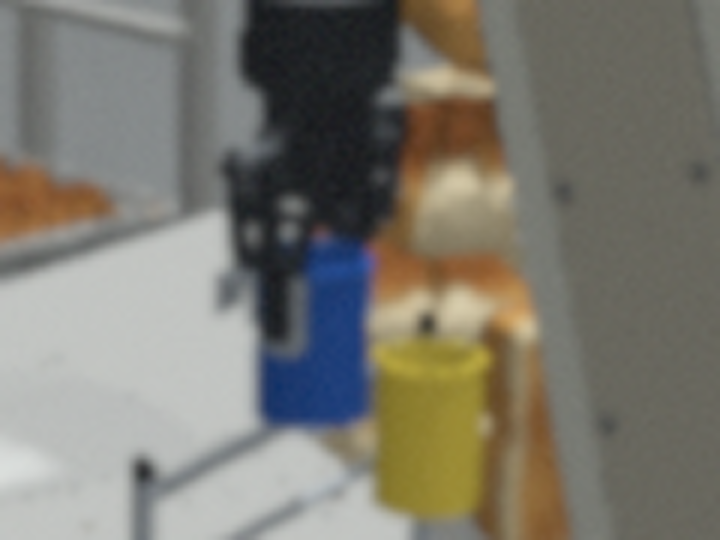

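The cup is off the rail and upright, and the yellow cup still hangs where it was. I'll carry it to the pan.

{"api": "servo_tool", "payload": {"moves": [[0,-0.005,-0.012,0,0,0,0.3],[0.002,-0.012,-0.012,0,0,0,0.3],[0.003,-0.02,0,0,0,0,0.3],[0.003,-0.028,0,0,0,0,0.3],[0.003,-0.03,0,0,0,0,0.3]]}}

```text
time_s: 6.15
tcp_pos: [0.5247, -0.1383, 0.2319]
tcp_rot: [-3.137, -0.17, 0.004]
ft_force: [0.4, 2.1, -1.8]
width: 0.0542
```

{"api": "servo_tool", "payload": {"moves": [[0.003,-0.03,0,0,0,0,0.3],[0.003,-0.03,0,0,0,0,0.3],[0.003,-0.03,0,0,0,0,0.3],[0.003,-0.03,0,0,0,0,0.3],[0.003,-0.03,0,0,0,0,0.3]]}}

```text
time_s: 6.57
tcp_pos: [0.523, 0.0132, 0.2321]
tcp_rot: [3.137, 0.172, -0.004]
ft_force: [0.2, -0.3, -2.2]
width: 0.0542
```

{"api": "servo_tool", "payload": {"moves": [[0.003,-0.03,0,0,0,0,0.3],[0.003,-0.028,0,0,0,0,0.3],[0,-0.02,0,0,0,0,0.3],[0,-0.01,0,0,0,0,0.3],[0,0,0,0,0,0,0.3]]}}

```text
time_s: 6.98
tcp_pos: [0.5195, 0.1016, 0.2321]
tcp_rot: [3.136, 0.176, -0.003]
ft_force: [-0.1, 0.2, -1.5]
width: 0.054
```

{"api": "servo_tool", "payload": {"moves": [[0,0,0,0,0,0,0.3],[0,0,0,0,0,0,0.3]]}}

```text
time_s: 7.15
tcp_pos: [0.5201, 0.0991, 0.2329]
tcp_rot: [3.136, 0.171, -0.001]
ft_force: [-0.1, -0.6, -2.7]
width: 0.0542
```

```bash
python3 -c "
from h import *
go((.521,.102,.0965))
S=grab_frame('scene');T=grab_frame('top')
crop(S,220,160,380,280,5,'pics/s5.png')
hs=cv2.cvtColor(S['img'],cv2.COLOR_RGB2HSV);m=cv2.inRange(hs,(108,120,50),(125,255,255));m[:150]=0
k,l,st,ce=cv2.connectedComponentsWithStats(m);print([tuple(s) for s in st[1:] if s[4]>40])
"
```

```text
t 7.15 tcp [0.5201 0.0991 0.2329] x-axis [ 0.994  0.109 -0.001] z [-0.001 -0.001 -1.   ] q [ 0.48  0.21  0.06  0.   -1.42  1.2 ] w 0.0542 F [-0.1 -0.6 -2.7]
need tool shift [ 0.0013 -0.0029  0.1364]
[(np.int32(274), np.int32(189), np.int32(20), np.int32(37), np.int32(520))]
```

View pics/s5.png

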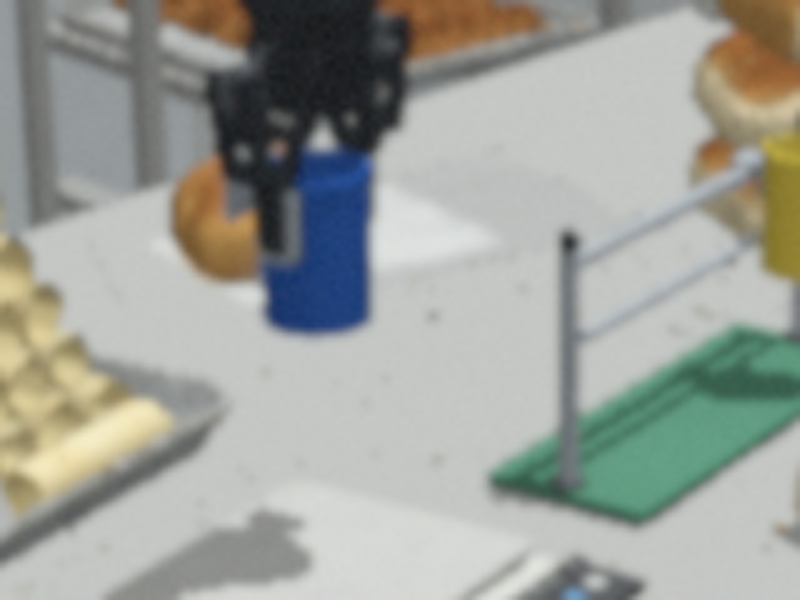

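The cup is upright above the pan. I'll lower it, then creep down.

{"api": "servo_tool", "payload": {"moves": [[0,-0.003,0.015,0,0,0,0.3],[0,0,0.025,0,0,0,0.3],[0,0,0.025,0,0,0,0.3],[0,0,0.025,0,0,0,0.3],[0,0,0.015,0,0,0,0.3]]}}

```text
time_s: 7.67
tcp_pos: [0.5186, 0.1016, 0.1256]
tcp_rot: [3.136, 0.169, -0.005]
ft_force: [-0.4, -0.1, -2.5]
width: 0.0544
```

{"api": "servo_tool", "payload": {"moves": [[0,0,0.009,0,0,0,0.3],[0,0,0.003,0,0,0,0.3],[0,0,0,0,0,0,0.3],[0,0,0,0,0,0,0.3],[0,0,0,0,0,0,0.3]]}}

```text
time_s: 8.08
tcp_pos: [0.5208, 0.1031, 0.1177]
tcp_rot: [-3.136, -0.172, -0.004]
ft_force: [1.1, -0.9, -1.8]
width: 0.0542
```

```bash
python3 -c "
from h import *
go((.521,.102,.0947))
S=grab_frame('scene');T=grab_frame('top')
crop(S,220,190,380,310,5,'pics/s6.png')
"
```

```text
t 8.08 tcp [0.5208 0.1031 0.1177] x-axis [0.994 0.109 0.003] z [ 0.002  0.001 -1.   ] q [ 0.49  0.28 -0.16  0.   -1.13  1.19] w 0.0542 F [ 1.1 -0.9 -1.8]
need tool shift [0.     0.0011 0.023 ]
```

View pics/s6.png

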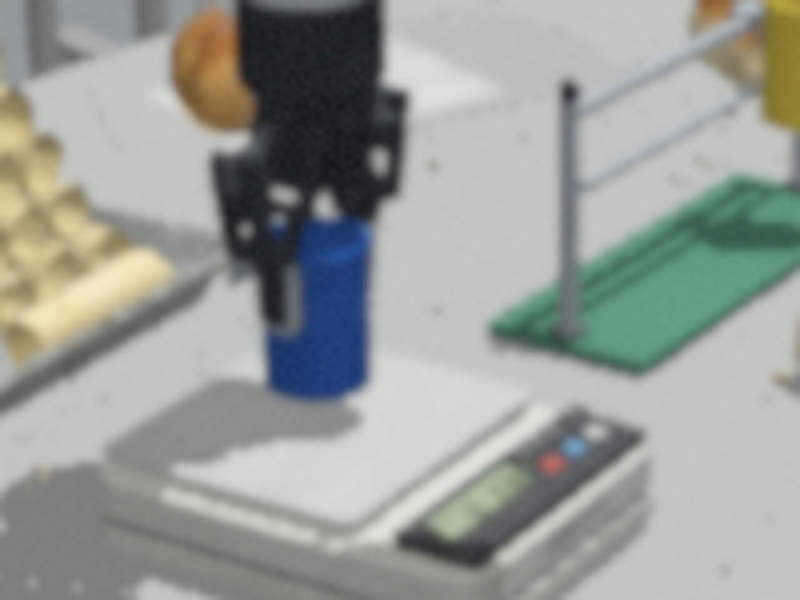

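The cup hangs above the middle of the pan with some 20 mm left to go.

{"api": "servo_tool", "payload": {"moves": [[0,0,0.006,0,0,0,0.3],[0,0,0.006,0,0,0,0.3],[0,0,0.004,0,0,0,0.3],[0,0,0.002,0,0,0,0.3],[0,0,0,0,0,0,0.3]]}}

```text
time_s: 8.6
tcp_pos: [0.5194, 0.1027, 0.0974]
tcp_rot: [3.136, 0.172, -0.002]
ft_force: [-0.5, -0.6, -2.7]
width: 0.0543
```

{"api": "servo_tool", "payload": {"moves": [[0,0,0.001,0,0,0,0.3],[0,0,0.001,0,0,0,0.3],[0,0,0.001,0,0,0,0.3],[0,0,0,0,0,0,0.3]]}}

```text
time_s: 8.93
tcp_pos: [0.5201, 0.103, 0.0954]
tcp_rot: [-3.137, -0.172, -0.001]
ft_force: [-0.8, -0.5, -1.2]
width: 0.0546
```

{"api": "servo_tool", "payload": {"moves": [[0,0,0.001,0,0,0,0.3],[0,0,0.001,0,0,0,0.3],[0,0,0,0,0,0,0.3]]}}

```text
time_s: 9.18
tcp_pos: [0.5204, 0.103, 0.0952]
tcp_rot: [3.137, 0.173, 0.003]
ft_force: [-4.2, 0.3, 11.2]
width: 0.0541
```

The pan is carrying the cup (11 N). I'll ease off a little, then open.

{"api": "servo_tool", "payload": {"moves": [[0,0,-0.001,0,0,0,0.3],[0,0,0,0,0,0,0.75],[0,0,0,0,0,0,1],[0,0,0,0,0,0,1],[0,0,0,0,0,0,1]]}}

```text
time_s: 9.6
tcp_pos: [0.52, 0.1029, 0.0942]
tcp_rot: [3.137, 0.172, -0.0]
ft_force: [-0.5, -0.6, 0.3]
width: 0.0854
```

{"api": "servo_tool", "payload": {"moves": [[0,0,0,0,0,0,1],[0,0,0,0,0,0,1],[0,0,-0.004,0,0,0,1],[0,0,-0.008,0,0,0,1],[0,0,-0.012,0,0,0,1]]}}

```text
time_s: 10.02
tcp_pos: [0.5194, 0.1027, 0.1183]
tcp_rot: [3.136, 0.172, -0.003]
ft_force: [-0.3, 0.5, -0.2]
width: 0.0856
```

```bash
python3 -c "
from h import *
go((.52,.3825,.20))
S=grab_frame('scene')
crop(S,220,190,380,310,5,'pics/s7.png')
"
```

```text
t 10.02 tcp [0.5194 0.1027 0.1183] x-axis [ 0.994  0.109 -0.002] z [-0.002 -0.001 -1.   ] q [ 0.49  0.28 -0.15 -0.   -1.14  1.19] w 0.0856 F [-0.3  0.5 -0.2]
need tool shift [ 0.0311 -0.278  -0.0819]
```

View pics/s7.png

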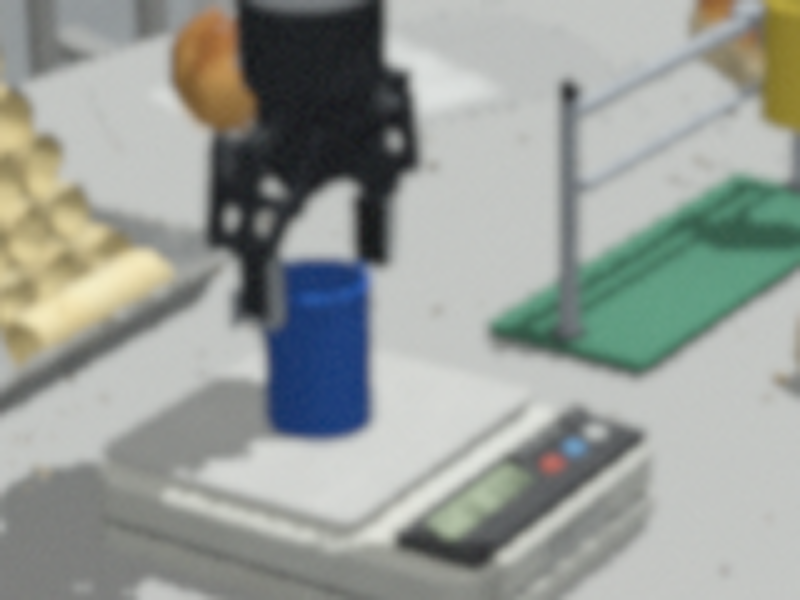

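The cup stands upright on the pan, released. Next I'll rise and move over to the lid holder.

{"api": "servo_tool", "payload": {"moves": [[0,0,-0.025,0,0,0,1],[0,0,-0.035,0,0,0,1],[0,0,-0.035,0,0,0,1],[0.002,-0.015,-0.01,0,0,0,1],[0.003,-0.025,0,0,0,0,1]]}}

```text
time_s: 10.48
tcp_pos: [0.5226, 0.1429, 0.2285]
tcp_rot: [-3.134, -0.169, -0.014]
ft_force: [0.4, 0.3, -0.6]
width: 0.0855
```

{"api": "servo_tool", "payload": {"moves": [[0.004,-0.03,0,0,0,0,1],[0.004,-0.03,0,0,0,0,1],[0.004,-0.03,0,0,0,0,1],[0.004,-0.03,0,0,0,0,0.7],[0.004,-0.03,0,0,0,0,0.7]]}}

```text
time_s: 10.9
tcp_pos: [0.5239, 0.296, 0.2239]
tcp_rot: [-3.136, -0.172, -0.001]
ft_force: [1.3, -0.7, 1.0]
width: 0.0639
```

{"api": "servo_tool", "payload": {"moves": [[0.003,-0.03,0,0,0,0,0.6],[0.003,-0.03,0,0,0,0,0.6],[0,-0.018,0,0,0,0,0.6],[0,-0.01,0,0,0,0,0.6],[0,0,0,0,0,0,0.6]]}}

```text
time_s: 11.32
tcp_pos: [0.5198, 0.3844, 0.2228]
tcp_rot: [3.137, 0.175, -0.001]
ft_force: [-0.5, -1.7, -0.6]
width: 0.0512
```

{"api": "servo_tool", "payload": {"moves": [[0,0,0,0,0,0,0.6],[0,0,0,0,0,0,0.6]]}}

```text
time_s: 11.48
tcp_pos: [0.5206, 0.3817, 0.2238]
tcp_rot: [-3.137, -0.171, -0.001]
ft_force: [0.4, 0.6, 0.6]
width: 0.0511
```

```bash
python3 - <<'E'
from h import *
go((.52,.3825,.136))
S=grab_frame('scene');T=grab_frame('top')
cv2.imwrite('pics/t8.png',T['img'][...,::-1]); crop(S,130,190,290,310,5,'pics/s8.png')
print("tcp px",proj(S,read_state()['tcp_pos']),proj(T,read_state()['tcp_pos']))
E
```

```text
t 11.48 tcp [0.5206 0.3817 0.2238] x-axis [0.994 0.109 0.001] z [ 0.001  0.    -1.   ] q [ 0.87  0.45  0.37  0.   -1.49  0.81] w 0.0511 F [0.4 0.6 0.6]
need tool shift [-0.0005 -0.0008  0.0878]
tcp px [[193.70823358 248.42556296]] [[158.0004776  218.57879159]]
```

View pics/s8.png

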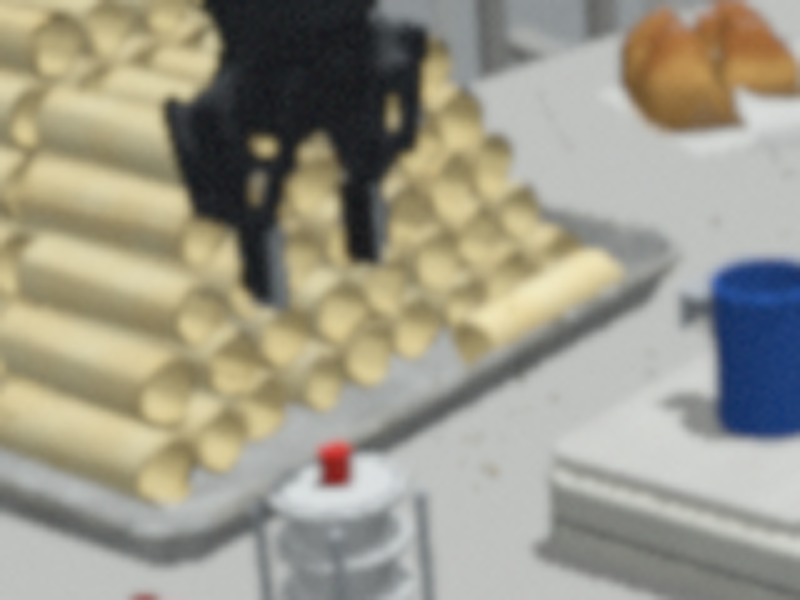

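View pics/t8.png

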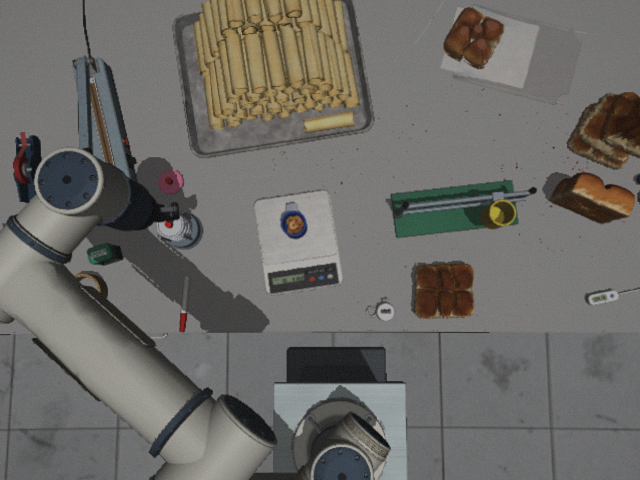

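```bash
python3 - <<'E'
from h import *
S=grab_frame('scene');T=grab_frame('top')
crop(S,175,265,225,315,12,'pics/s9.png')
crop(T,145,200,205,250,12,'pics/t9.png')
hs=cv2.cvtColor(S['img'],cv2.COLOR_RGB2HSV);m=cv2.inRange(hs,(0,110,60),(8,255,255))|cv2.inRange(hs,(170,110,60),(180,255,255));m[:260]=0;m[300:]=0;m[:,220:]=0;m[:,180:]=m[:,180:];m[:,:180]=0
x,y,w,h=cv2.boundingRect(m);print(x,y,w,h,np.argwhere(m)[:,::-1].mean(0))
for p in((.52,.3825,.15),(.52,.3825,.132)): print(proj(S,p),proj(T,p))
E
```

```text
194 279 6 8 [196.57142857 281.97142857]
[[196.52510097 279.41705355]] [[167.28785116 223.154841  ]]
[[197.24259791 286.70925706]] [[169.49434889 224.12292417]]
```

View pics/s9.png

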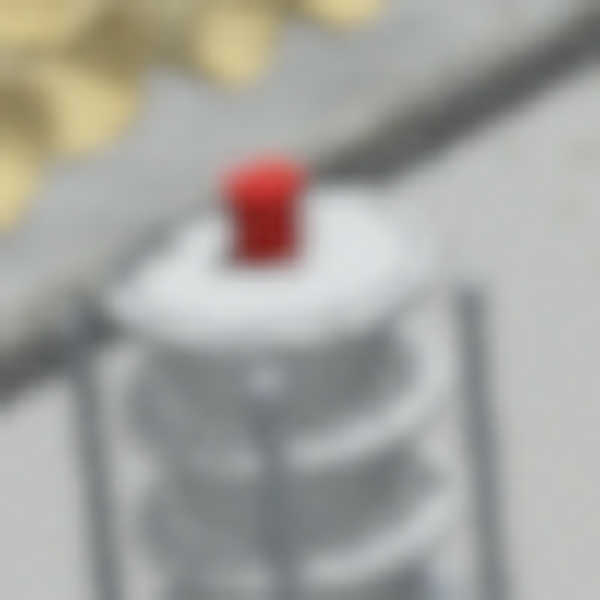

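View pics/t9.png

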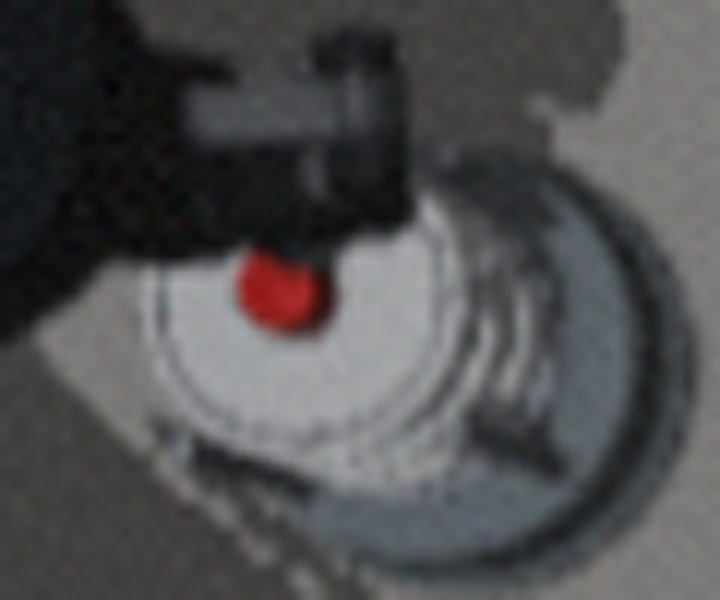

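The knob fits (0.520, 0.3815): the top view puts its top circle at about (168,223.7), within 1 px of prediction. Descending.

{"api": "servo_tool", "payload": {"moves": [[0,0,0.02,0,0,0,0.6],[0,0,0.025,0,0,0,0.6],[0,0,0.02,0,0,0,0.6],[0,0,0.012,0,0,0,0.6],[0,0,0,0,0,0,0.6]]}}

```text
time_s: 12.1
tcp_pos: [0.5189, 0.381, 0.143]
tcp_rot: [3.133, 0.171, -0.008]
ft_force: [-0.2, -1.1, -0.0]
width: 0.0513
```

{"api": "servo_tool", "payload": {"moves": [[0,0,0,0,0,0,0.6],[0,0,0,0,0,0,0.6]]}}

```text
time_s: 12.27
tcp_pos: [0.521, 0.3828, 0.1478]
tcp_rot: [-3.136, -0.172, -0.003]
ft_force: [0.8, 0.4, 0.2]
width: 0.0511
```

```bash
python3 - <<'E'
from h import *
go((.52,.3815,.136))
S=grab_frame('scene')
crop(S,155,215,255,315,6,'pics/s10.png')
E
```

```text
t 12.27 tcp [0.521  0.3828 0.1478] x-axis [0.994 0.109 0.002] z [ 0.002  0.001 -1.   ] q [ 0.88  0.48  0.22  0.   -1.31  0.81] w 0.0511 F [0.8 0.4 0.2]
need tool shift [-0.0012  0.0012  0.0118]
```

View pics/s10.png

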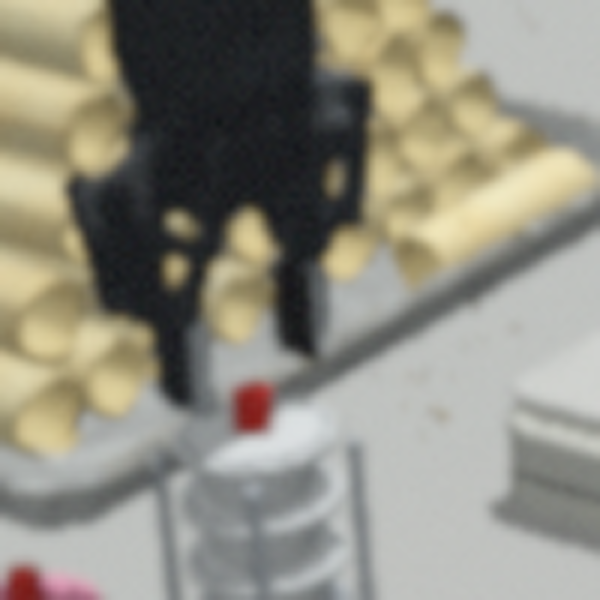

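The knob lies between the fingertips. I'll go down the last 11 mm and close.

{"api": "servo_tool", "payload": {"moves": [[-0.001,0.001,0.003,0,0,0,0.45],[0,0,0.004,0,0,0,0.4],[0,0,0.004,0,0,0,0.4],[0,0,0,0,0,0,0.4],[0,0,0,0,0,0,0.4]], "squeeze": 25}}

```text
time_s: 12.73
tcp_pos: [0.5192, 0.3814, 0.1349]
tcp_rot: [3.136, 0.172, -0.001]
ft_force: [0.8, -0.2, 0.4]
width: 0.0342
```

{"api": "servo_tool", "payload": {"moves": [[0,0,0,0,0,0,0.3],[0,0,0,0,0,0,0.2],[0,0,0,0,0,0,0.1],[0,0,0,0,0,0,0],[0,0,0,0,0,0,0]]}}

```text
time_s: 13.15
tcp_pos: [0.5195, 0.3817, 0.1354]
tcp_rot: [-3.137, -0.172, -0.0]
ft_force: [0.2, -0.3, -0.0]
width: 0.0145
```

{"api": "servo_tool", "payload": {"moves": [[0,0,0,0,0,0,0],[0,0,0,0,0,0,0]]}}

```text
time_s: 13.32
tcp_pos: [0.5194, 0.3816, 0.1353]
tcp_rot: [-3.137, -0.172, -0.0]
ft_force: [-0.4, 0.2, -0.5]
width: 0.0149
```

```bash
python3 - <<'E'
from h import *
go((.52,.3815,.136))
S=grab_frame('scene')
crop(S,155,215,255,315,6,'pics/s11.png')
E
```

```text
t 13.32 tcp [0.5194 0.3816 0.1353] x-axis [0.994 0.11  0.   ] z [ 0.  0. -1.] q [ 0.88  0.48  0.2   0.   -1.29  0.81] w 0.0149 F [-0.4  0.2 -0.5]
need tool shift [ 0.0006  0.0002 -0.0007]
```

View pics/s11.png

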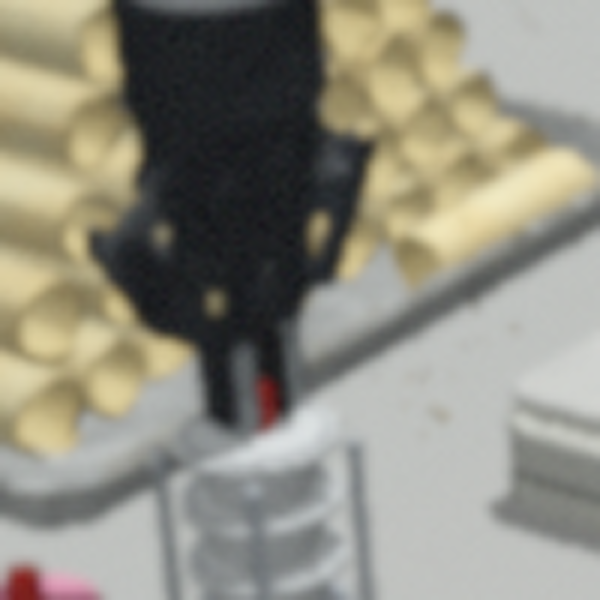

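The knob is gripped (width 15 mm) with the fingertips just above the flange. Slow, straight lift.

{"api": "servo_tool", "payload": {"moves": [[0,0,-0.005,0,0,0,0],[0,0,-0.008,0,0,0,0],[0,0,-0.01,0,0,0,0],[0,0,-0.012,0,0,0,0],[0,0,-0.012,0,0,0,0]]}}

```text
time_s: 13.78
tcp_pos: [0.5195, 0.3816, 0.1839]
tcp_rot: [-3.137, -0.172, -0.001]
ft_force: [0.8, 0.3, -0.6]
width: 0.0149
```

{"api": "servo_tool", "payload": {"moves": [[0,0,-0.015,0,0,0,0],[0,0,-0.015,0,0,0,0],[0,0,-0.015,0,0,0,0],[0,0,-0.008,0,0,0,0],[0,0,0,0,0,0,0]]}}

```text
time_s: 14.2
tcp_pos: [0.5203, 0.3821, 0.2384]
tcp_rot: [-3.134, -0.172, -0.006]
ft_force: [-0.3, -0.7, -0.4]
width: 0.0147
```

{"api": "servo_tool", "payload": {"moves": [[0,0,0,0,0,0,0],[0,0,0,0,0,0,0]]}}

```text
time_s: 14.37
tcp_pos: [0.519, 0.3814, 0.2343]
tcp_rot: [3.136, 0.172, -0.002]
ft_force: [0.2, -0.4, -1.5]
width: 0.0147
```

```bash
python3 - <<'E'
from h import *
go((.52,.1025,.235))
S=grab_frame('scene');T=grab_frame('top')
crop(S,155,195,255,315,5,'pics/s12.png')
crop(T,265,195,325,245,12,'pics/t12.png')
E
```

```text
t 14.37 tcp [0.519  0.3814 0.2343] x-axis [ 0.994  0.109 -0.002] z [-0.001 -0.001 -1.   ] q [ 0.88  0.45  0.4  -0.   -1.52  0.81] w 0.0147 F [ 0.2 -0.4 -1.5]
need tool shift [-0.0295  0.2773 -0.0005]
```

View pics/s12.png

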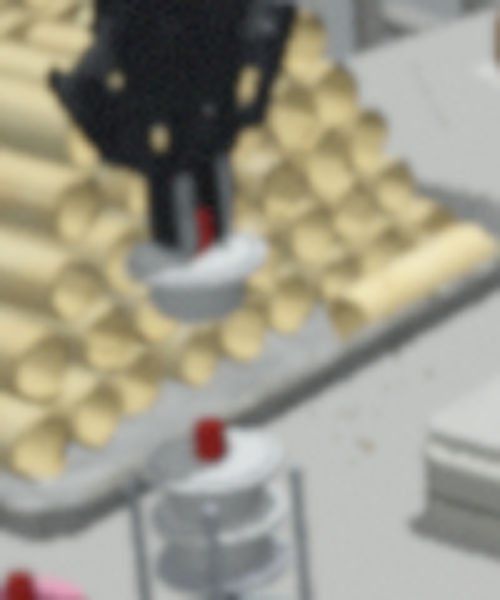

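View pics/t12.png

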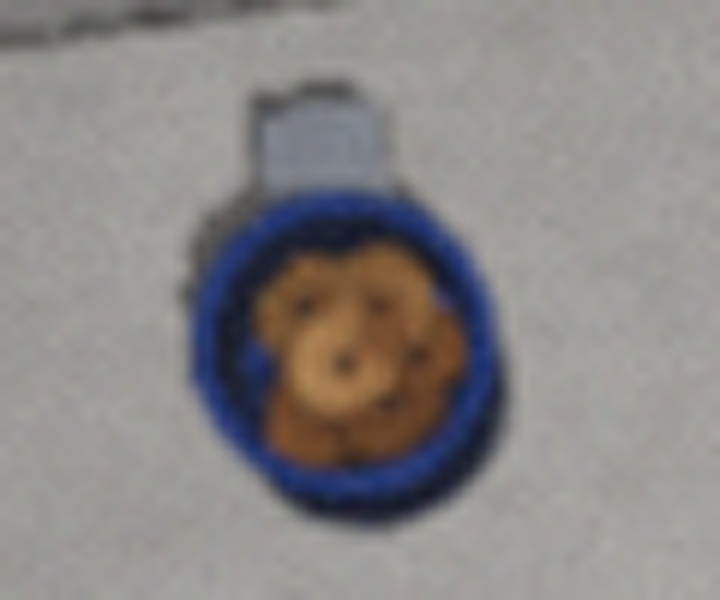

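The lid is up and level in the gripper and the next lid has risen. The top view shows the cup's rim centred at about (293.4,222.9). I'll locate the cup and lid in the same views.

```bash
python3 - <<'E'
from h import *
S=grab_frame('scene');T=grab_frame('top'); tcp=read_state()['tcp_pos']
print("cup top",onz(T,(293.37,222.87),.14))
hs=cv2.cvtColor(S['img'],cv2.COLOR_RGB2HSV);m=cv2.inRange(hs,(105,100,50),(128,255,255));m[:180]=0
k,l,st,ce=cv2.connectedComponentsWithStats(m);i=1+st[1:,4].argmax();print(st[i])
ys,xs=np.where(l==i)
# rows vs left/right extents
for y in range(ys.min(),ys.max()+1,4): print(y,xs[ys==y].min(),xs[ys==y].max())
a=np.linspace(0,6.2832,60)
def ring(c,r): return np.c_[c[0]+r*np.cos(a),c[1]+r*np.sin(a),np.full(60,c[2])]
P=onz(T,(293.37,222.87),.14)
r=proj(S,ring(P,.028));print("pred rim S",r.min(0),r.max(0))
b=proj(S,ring((P[0],P[1],.06),.028));print("pred base S",b.min(0),b.max(0))
fl=proj(S,ring(tcp+[0,0,-.0058],.031));print("pred flange",fl.min(0),fl.max(0))
crop(S,165,215,225,265,12,'pics/s13.png')
crop(S,255,230,315,280,12,'pics/s14.png')
print("tcp",tcp)
E
```

```text
cup top [0.520975   0.10265273 0.14      ]
[273 242  21  35 643]
242 282 282
246 273 293
250 273 292
254 273 292
258 274 292
262 274 292
266 274 292
270 274 292
274 275 292
pred rim S [272.28751285 240.98062207] [294.48543315 249.6332026 ]
pred base S [273.45988801 269.23858833] [295.21119744 278.65885584]
pred flange [179.59588976 241.05442334] [208.43778179 252.31895937]
tcp [0.51915391 0.38133161 0.23439092]
```

View pics/s13.png

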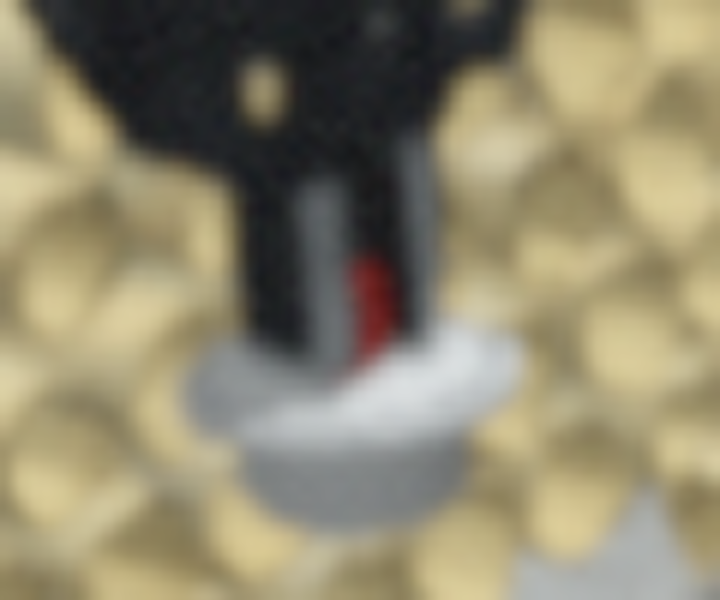

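View pics/s14.png

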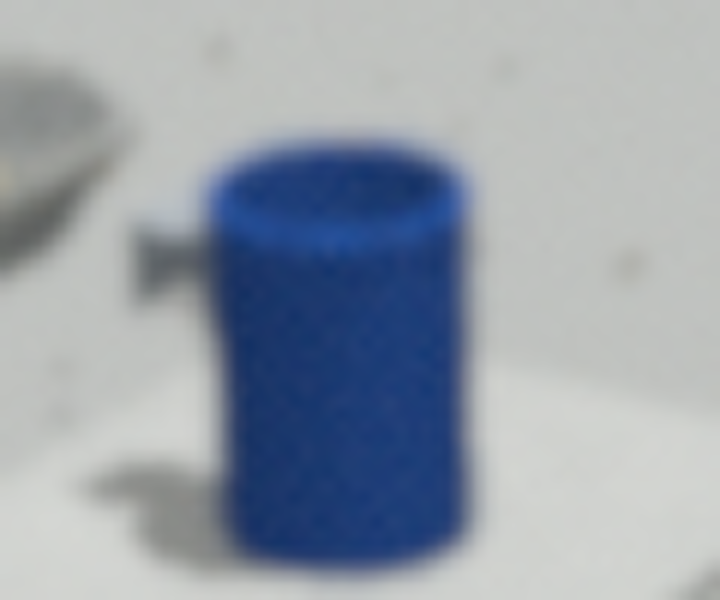

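{"api": "servo_tool", "payload": {"moves": [[-0.001,0.008,0,0,0,0,0],[-0.002,0.015,0,0,0,0,0],[-0.002,0.02,0,0,0,0,0],[-0.003,0.025,0,0,0,0,0],[-0.003,0.025,0,0,0,0,0]]}}

```text
time_s: 14.98
tcp_pos: [0.5183, 0.2866, 0.235]
tcp_rot: [3.136, 0.173, -0.001]
ft_force: [1.3, 0.8, -0.4]
width: 0.0148
```

{"api": "servo_tool", "payload": {"moves": [[-0.003,0.025,0,0,0,0,0],[-0.003,0.025,0,0,0,0,0],[-0.003,0.025,0,0,0,0,0],[-0.003,0.025,0,0,0,0,0],[-0.002,0.025,0,0,0,0,0]]}}

```text
time_s: 15.4
tcp_pos: [0.5179, 0.1603, 0.2354]
tcp_rot: [-3.137, -0.172, -0.0]
ft_force: [0.5, -0.2, -0.5]
width: 0.0148
```

{"api": "servo_tool", "payload": {"moves": [[-0.002,0.025,0,0,0,0,0],[-0.001,0.02,0,0,0,0,0],[0,0.01,0,0,0,0,0],[0,0.004,0,0,0,0,0],[0,0,0,0,0,0,0]]}}

```text
time_s: 15.82
tcp_pos: [0.5219, 0.1025, 0.2353]
tcp_rot: [-3.137, -0.17, -0.0]
ft_force: [0.1, 0.2, -0.7]
width: 0.0146
```

{"api": "servo_tool", "payload": {"moves": [[0,0,0,0,0,0,0],[0,0,0,0,0,0,0]]}}

```text
time_s: 15.98
tcp_pos: [0.5219, 0.104, 0.2351]
tcp_rot: [-3.137, -0.174, 0.0]
ft_force: [0.2, -0.1, -1.6]
width: 0.0146
```

```bash
python3 - <<'E'
from h import *
go((.5207,.103,.172))
E
```

```text
t 15.98 tcp [0.5219 0.104  0.2351] x-axis [ 0.994  0.11  -0.   ] z [-0.  0. -1.] q [ 0.49  0.22  0.07 -0.   -1.42  1.19] w 0.0146 F [ 0.2 -0.1 -1.6]
need tool shift [-0.0013  0.0009  0.0631]
```

{"api": "servo_tool", "payload": {"moves": [[-0.001,0.001,0.015,0,0,0,0],[0,0,0.02,0,0,0,0],[0,0,0.015,0,0,0,0],[0,0,0.008,0,0,0,0],[0,0,0,0,0,0,0]]}}

```text
time_s: 16.4
tcp_pos: [0.5199, 0.1024, 0.1753]
tcp_rot: [3.136, 0.174, -0.006]
ft_force: [0.1, -0.5, -1.3]
width: 0.0144
```

{"api": "servo_tool", "payload": {"moves": [[0,0,0,0,0,0,0],[0,0,0,0,0,0,0],[0,0,0,0,0,0,0]]}}

```text
time_s: 16.65
tcp_pos: [0.5217, 0.1024, 0.1785]
tcp_rot: [-3.136, -0.173, -0.003]
ft_force: [0.4, 1.6, -0.9]
width: 0.0145
```

```bash
python3 - <<'E'
from h import *
go((.5207,.103,.148))
S=grab_frame('scene')
crop(S,250,205,320,285,7,'pics/s15.png')
tcp=read_state()['tcp_pos']
a=np.linspace(0,6.2832,60)
def ring(c,r): return np.c_[c[0]+r*np.cos(a),c[1]+r*np.sin(a),np.full(60,c[2])]
fl=proj(S,ring(tcp+[0,0,-.0058],.031));print("pred flange",fl.min(0),fl.max(0))
E
```

```text
t 16.65 tcp [0.5217 0.1024 0.1785] x-axis [0.994 0.11  0.002] z [ 0.002  0.001 -1.   ] q [ 0.49  0.24 -0.05  0.   -1.28  1.19] w 0.0145 F [ 0.4  1.6 -0.9]
need tool shift [-0.001  -0.0007  0.0305]
pred flange [270.51715797 228.6538346 ] [295.28630943 237.8528954 ]
```

View pics/s15.png

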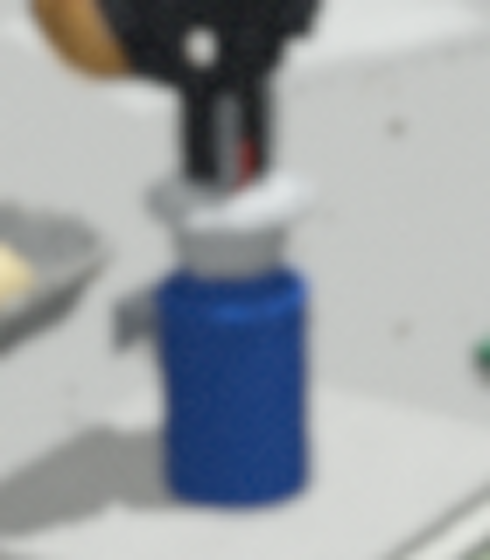

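The lid is level above the cup's mouth: flange centre at about (232,200) and rim at about (231.5,285) in the crop, so within about 1.5 mm. Lowering slowly.

{"api": "servo_tool", "payload": {"moves": [[0,-0.0007,0.004,0,0,0,0],[0,0,0.005,0,0,0,0],[0,0,0.005,0,0,0,0],[0,0,0.002,0,0,0,0],[0,0,0,0,0,0,0]]}}

```text
time_s: 17.12
tcp_pos: [0.5204, 0.1026, 0.1603]
tcp_rot: [3.136, 0.172, -0.003]
ft_force: [1.2, -0.4, -0.9]
width: 0.0146
```

{"api": "servo_tool", "payload": {"moves": [[0,0,0.002,0,0,0,0],[0,0,0.002,0,0,0,0],[0,0,0.002,0,0,0,0],[0,0,0,0,0,0,0]]}}

```text
time_s: 17.45
tcp_pos: [0.5207, 0.1027, 0.1548]
tcp_rot: [3.137, 0.172, -0.001]
ft_force: [-0.7, 0.9, -0.8]
width: 0.0146
```

```bash
python3 - <<'E'
from h import *
go((.5207,.103,.148))
S=grab_frame('scene')
crop(S,250,205,320,285,7,'pics/s16.png')
E
```

```text
t 17.45 tcp [0.5207 0.1027 0.1548] x-axis [ 0.994  0.109 -0.001] z [-0.001 -0.    -1.   ] q [ 0.49  0.25 -0.09 -0.   -1.23  1.19] w 0.0146 F [-0.7  0.9 -0.8]
need tool shift [-0.     -0.0003  0.0068]
```

View pics/s16.png

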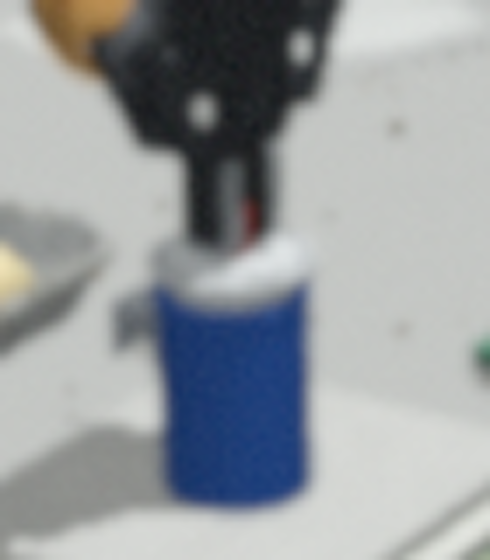

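The collar is in the mouth with no side force. Down the rest.

{"api": "servo_tool", "payload": {"moves": [[0,0,0.002,0,0,0,0],[0,0,0.002,0,0,0,0],[0,0,0.001,0,0,0,0],[0,0,0,0,0,0,0]]}}

```text
time_s: 17.83
tcp_pos: [0.5208, 0.1027, 0.1499]
tcp_rot: [3.137, 0.172, -0.001]
ft_force: [-0.2, 0.5, -1.3]
width: 0.0148
```

{"api": "servo_tool", "payload": {"moves": [[0,0,0.001,0,0,0,0],[0,0,0.001,0,0,0,0],[0,0,0,0,0,0,0]]}}

```text
time_s: 18.08
tcp_pos: [0.5212, 0.1028, 0.1488]
tcp_rot: [3.137, 0.173, 0.001]
ft_force: [-1.2, 0.8, 2.5]
width: 0.0145
```

The flange is on the rim at the expected height (0.149). Releasing and retreating straight up.

{"api": "servo_tool", "payload": {"moves": [[0,0,0,0,0,0,0.15],[0,0,0,0,0,0,0.3],[0,0,0,0,0,0,0.5],[0,0,0,0,0,0,0.5],[0,0,0,0,0,0,0.5]]}}

```text
time_s: 18.5
tcp_pos: [0.5209, 0.1027, 0.148]
tcp_rot: [3.137, 0.172, -0.001]
ft_force: [-0.2, -0.7, 0.2]
width: 0.0426
```

{"api": "servo_tool", "payload": {"moves": [[0,0,-0.005,0,0,0,0.5],[0,0,-0.01,0,0,0,0.5],[0,0,-0.02,0,0,0,0.5],[0,0,-0.03,0,0,0,0.5],[0,0,-0.03,0,0,0,0.5]]}}

```text
time_s: 18.92
tcp_pos: [0.5206, 0.1024, 0.245]
tcp_rot: [3.136, 0.172, -0.001]
ft_force: [1.5, 0.6, -0.4]
width: 0.0425
```

{"api": "servo_tool", "payload": {"moves": [[-0.02,-0.03,-0.02,0,0,0,0.5],[-0.02,-0.03,0,0,0,0,0.5],[-0.02,-0.03,0,0,0,0,0.5],[-0.01,-0.015,0,0,0,0,0.5],[0,0,0,0,0,0,0.5]]}}

```text
time_s: 19.33
tcp_pos: [0.4382, 0.2017, 0.2648]
tcp_rot: [-3.134, -0.178, -0.002]
ft_force: [0.5, 0.4, 0.2]
width: 0.0426
```

```bash
python3 - <<'E'
from h import *
go((.5207,.103,.148))
S=grab_frame('scene');T=grab_frame('top')
crop(S,250,205,320,285,7,'pics/s17.png')
cv2.imwrite('pics/s17f.png',S['img'][...,::-1]);cv2.imwrite('pics/t17f.png',T['img'][...,::-1])
a=np.linspace(0,6.2832,60)
for z,r in((.14,.031),(.145,.031),(.163,.008)):
  p=proj(S,np.c_[.5207+r*np.cos(a),.103+r*np.sin(a),np.full(60,z)]);print(z,p.min(0),p.max(0))
E
```

```text
t 19.33 tcp [0.4382 0.2017 0.2648] x-axis [0.994 0.113 0.002] z [ 0.001  0.002 -1.   ] q [ 0.76  0.11  0.01 -0.   -1.47  0.93] w 0.0426 F [0.5 0.4 0.2]
need tool shift [0.0706 0.1077 0.1167]
0.14 [271.07907281 240.59936057] [295.66279302 250.18471097]
0.145 [271.00355639 238.79778728] [295.61830069 248.326679  ]
0.163 [279.90898255 235.65115486] [286.29053254 238.05617374]
```

View pics/s17.png

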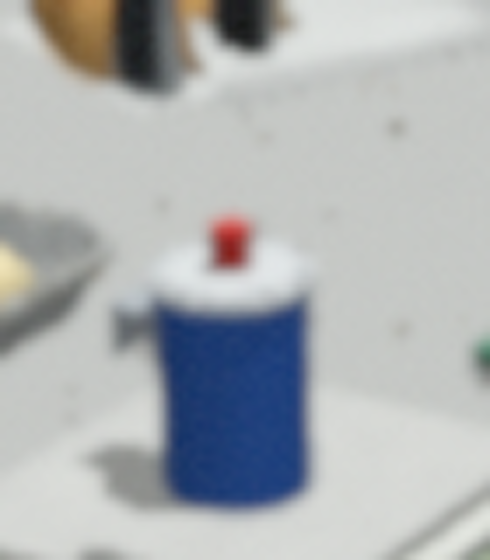

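View pics/s17f.png

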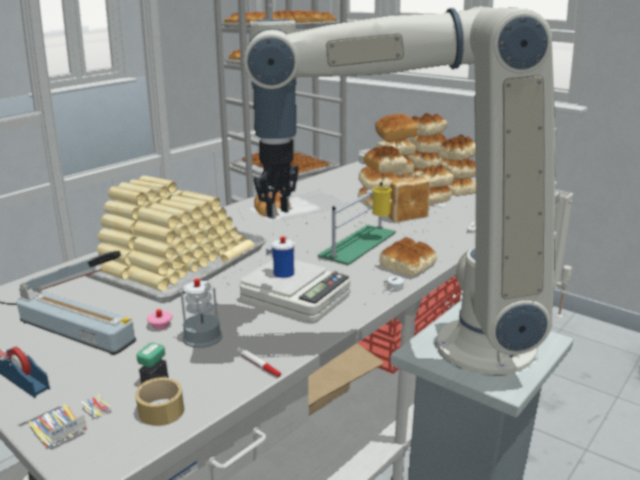

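View pics/t17f.png

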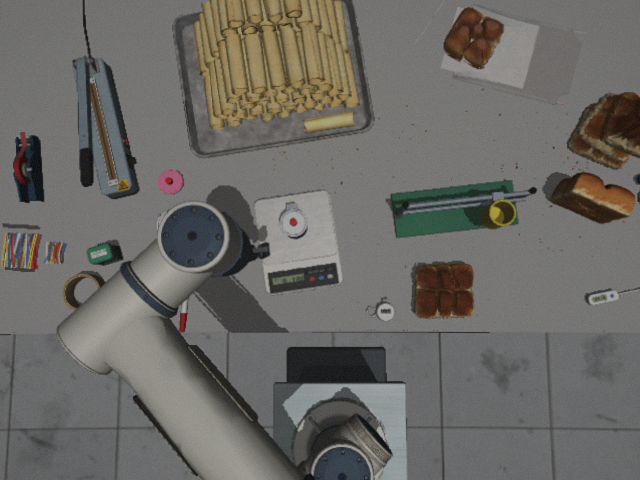

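The lid lies flat on the rim. The next lid's knob is back at (197,283), and the yellow cup, bun and pen look unmoved. I'll let things settle, check in numbers and hand in.

{"api": "servo_tool", "payload": {"moves": [[0,0,0,0,0,0,0.5],[0,0,0,0,0,0,0.5],[0,0,0,0,0,0,0.5],[0,0,0,0,0,0,0.5],[0,0,0,0,0,0,0.5]]}}

```text
time_s: 19.85
tcp_pos: [0.4401, 0.199, 0.2632]
tcp_rot: [3.137, 0.171, -0.0]
ft_force: [0.2, -0.1, 0.6]
width: 0.0426
```

```bash
python3 - <<'E'
from h import *
S=grab_frame('scene');T=grab_frame('top')
for n,f in(("T",T),("S",S)):
    hsv=cv2.cvtColor(f["img"],cv2.COLOR_RGB2HSV)
    for c,lo,hi in(("yel",(24,150,80),(32,255,255)),("red0",(0,170,60),(5,255,255)),("blue",(108,120,50),(125,255,255))):
        k,l,st,ce=cv2.connectedComponentsWithStats(cv2.inRange(hsv,lo,hi))
        for i in range(1,k):
            if st[i,4]>15: print(n,c,st[i],ce[i].round(1))
i0=cv2.imread('pics/top0.png')[...,::-1].astype(int)
print("bun diff",abs(i0[255:325,405:485]-T['img'][255:325,405:485]).mean())
print(tri(T,(292.5,221.5),S,(282.6,237)))
crop(T,270,195,320,245,10,'pics/tf.png')
E
```

```text
T yel [489 200  27  26 244] [499.  212.7]
T red0 [ 14 160  10  22  77] [ 17.2 170.5]
T red0 [166 178   5   6  21] [168.  180.3]
T red0 [291 219   5   6  24] [292.9 221.7]
T red0 [ 31 251   5  18  45] [ 33.5 260.4]
T red0 [180 314   6  18  71] [182.5 322. ]
T blue [  8 233   3  35  39] [  9.3 249.7]
T blue [ 16 242   5  16  21] [ 18. 250.]
T blue [ 61 243   5  19  25] [ 62.4 251.1]
S yel [374 187  17  28 425] [381.6 200.8]
S red0 [195 280   4   6  19] [196.7 282.2]
S red0 [264 365  15  10  51] [270.9 369.6]
S blue [273 249  20  28 485] [283.1 262.7]
bun diff 4.2908928571428575
(array([0.52153738, 0.10345431, 0.16247274]), np.float64(0.0007085457271412721))
```

View pics/tf.png

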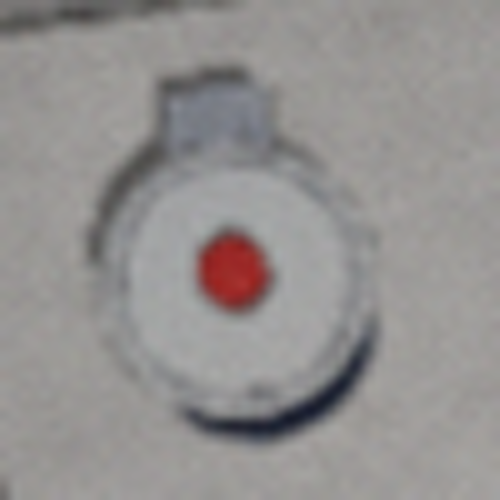

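The final crop shows the lid centred and flat on the cup, with its knob at (233,270) in the crop. The yellow cup, next lid and pen are at their original pixels, so I'm handing in.

```bash
python3 -c "
from rig import *
print(job_done())"
```

```text
the job is handed in; nothing more can be done
None
```

I lifted the blue cup straight up off the rail and set it upright in the middle of the scale's pan. The pan took about 11 N as the cup touched down. I then took the top lid by its red knob, seated it in the cup's mouth, and backed the arm clear. I handed the job in at about 20 s; no verdict is given.

- **Lid on the cup:** it lies flat on the rim in both views. The knob top was triangulated at (0.5215, 0.1035, 0.162), against an expected cup axis of (0.521, 0.103) and height of 0.163.
- **Cup on the pan:** the cup axis is within a few mm of the pan's middle, which I measured at (0.521, 0.102).
- **Other things:**
  - The next lid's knob came up to the same pixel the first one had.
  - The yellow cup is within 0.1 px of its starting place.
  - The pen is within about 1 px of its starting pixels, and the bun's part of the top view shows little change.
- **One disagreement:** before the lid went on, the scene camera put the cup's rim about 0.7 px (1–2 mm) from the top camera's estimate. That is within the lid's 3 mm play, and no side force showed as the lid went in.

No checks failed.

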